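# Open the locked resin curing box by its two catches

## Task

Open the curing box, using only the fingertips: push the lock bar's upright nib inward along the ledge until the bar is fully home, then press the two catch pads down together, one fingertip on each, and hold both down until the lid has risen clear of the catches. Let go of them and let the lid rise fully open by itself, without touching it. Pick nothing up, and leave the model house inside and the things lying about where they are.

Things in the scene. Friction and masses are not known exactly. Their poses are not given: they have to be found in the camera images.
- curing_box: Grey box with amber lid window, fixed; 200 mm deep, 190 wide, 82 high. Origin: underside, mid width. Its x runs from the front ledge to the lid's rear hinge, y left along the ledge, z up. Ledge: x -105 to -37 mm, top at z 36 mm; shut lid: front edge at x -37, top at z 82 mm. On the ledge: two catches (pads at y +32 and -32 mm) and, along its front edge, a steel lock bar with an upright nib.
- catch_left_pad (a point): Press point on the left catch's black ribbed pad, on its top (box x -84, y +32, z 53 mm). The pad is 24 mm wide (y) and reaches 12 mm in front of this point; 30 mm behind it the arm rises 26 mm above the pad to a nose hooked over the lid's front edge. The two pads are 64 mm apart centre to centre: inner edges 40 mm, outer edges 88 mm apart.
- catch_right_pad (a point): The same on the right catch (at -32 mm in the box's y).
- catch_left (a joint): Angle of the left rocker catch, rad: 0 at rest, 0.22 fully pressed (press point 7 mm lower). Sprung: 2 N at the press point to start, 5 N fully down; springs back when let go. Frees its side of the lid beyond about 0.11. With the bar locked, a dog under the pad stops it at about 0.05. Either catch alone holds the lid shut.
- catch_right (a joint): The same for the right catch.
- lock_nib (a point): Middle of the top of the lock bar's black nib: an upright block 15 mm (box x) by 10 mm (box y), 18 mm high, on the ledge's front right corner (box x -95, y -82, z 54 mm when locked). Push on its outer face, which faces box -y, towards box +y (inward). Outside it is free space: the ledge ends 8 mm beyond that face.
- lock_bar (a joint): Travel of the lock bar along the box's +y, m: 0 locked, 0.022 fully home (unlocked; a firm stop). About 2 N of friction, stays where it is left. The pads are free beyond about 0.019.
- lid_edge (a point): Middle of the top of the lid's front edge; its axes turn with the lid, so the tilt of its z from vertical is the lid angle, 0 shut to 1.3 rad fully open (stop). Hinge: box x +93, z 62 mm. A damped spring lifts it: with both catches down it rises clear of the noses (0.1 rad) in about 1 s and is fully open after about 11 s. Let go too soon, the noses catch it again.
- print_house: Small stone-grey model house (34x40x44 mm, loose) on the turntable in the chamber, seen through the lid; origin at the centre of its underside. Not to be moved.
- tweezers: Steel tweezers, 11x122x9 mm, loose; origin at the centre of its underside. Not part of the work: leave it.
- glue_pen: Yellow glue pen, 17x88x17 mm, loose; origin at the centre of its underside. Not part of the work: leave it.
- marker_red: White marker with a red cap, 18x139x18 mm, loose; origin at the centre of its underside. Not part of the work: leave it.
- house_block_b: Stone-grey model house, 32x54x36 mm, outside the box, loose; origin at the centre of its underside. Not part of the work: leave it.
- screwdriver: Screwdriver with a yellow handle, 24x172x25 mm, loose; origin at the centre of its underside. Not part of the work: leave it.

How it is judged:
By the outcome, as a careful person would: the job done as asked, in the order asked, and still so for the second after the job is handed in, with the robot touching nothing.
It also fails if it takes over 58 s, if anything falls off the work surface, if the arm or the gripper's body presses on something with over 40 N, if the wrist force passes 120 N, or if a joint passes its speed limit or range.

## Robot

A 6-joint arm with a two-finger parallel gripper is mounted at the origin on a cart in front of the work surface, level with it; the furniture and walls round the work are solid. World frame = base frame: x ahead of the robot, y to its left, z up, the work surface at z = 0. Lengths are in m, angles in rad, forces in N, time in s.
With the tool pointing down it reaches from about 0.35 to 0.95 m from the base axis. Payload 17.4 kg.
Tool frame: the origin (TCP) lies midway between the tips of the shut fingers; the grasp point (between the pads) lies manip.grip_point_offset behind it (manip.grip_point_offset is the distance from the TCP to the grasp point, in m); z points along the fingers, y is the direction in which the jaws open and shut (so a half turn about z gives the same grasp; the last joint's range is limited). The gripper opens to 93 mm and grips with 3 to 60 N. Pads are 15 mm wide; open, the fingers measure 128 mm over their backs; the gripper's body (75 mm by 188 mm) begins 65 mm behind the grasp point.
Start: joints at [1.082, 0.116, 1.442, -0, 1.584, -0.038], TCP at [0.294, 0.608, 0.219] pointing down, gripper open.
Joint ranges: [-2.83, 2.83], [-0.83, 2.19], [0.07, 2.5], [-1.14, 4.28], [0.01, 3], [-2.97, 2.97]. Speed limits (rad/s): [1.89, 1.89, 2.22, 3.14, 3.14, 3.14].

## Interface

Orientations are given as [roll, pitch, yaw] about the fixed x, y, z axes, in that order (R = Rz(yaw) Ry(pitch) Rx(roll)).
In Python, from plant import monitor, grab_frame, camera_model, manip gives the robot as it stands. The module is installed in compiled form; this text tells all that it offers.
- The arm moves only by the tool arm_command, never from a script. Its argument "moves" is a list of rows, each a list of 7 numbers: the shift along the world's x, y, z in mm, then the turn, a rotation vector about the world's x, y, z in rad, then the closure, from 0 (fully open) to 1 (shut). A call has 1 to 8 rows; each row shifts and turns the commanded pose from where the row before left it; what a row does not reach is not made up. A row lasts 1/8 s, in which the tool goes at most 62.5 mm and 10.7 degrees, less where a joint would pass 70% of its speed; a pose out of reach is approached as far as the arm can. A call is refused whole if a number of a shift passes 62.5 or a number of a turn 0.188, either way. A call with a gripper value outside its range is refused whole. The fingers move at their own pace and stop on an object; "squeeze" is the grip in N (left out, the last holds). Time passes only in rows, so rows that do not move let the fingers close. It gives the time, the measured TCP pose, the force and the opening at its end, in the units of the state.
- monitor.read_state(): the state, without advancing time (a new reading comes with each control period).
- grab_frame(name): name is "side" or "top"; returns the picture (400x640x3 uint8, blue, green, red); there is no depth.
- camera_model(name): a dict with "mtx" (3x3 intrinsics, pixels), "rvec" (rotation vector, rad) and "tvec" (3), from world to camera coordinates, as OpenCV has them. Camera axes: x right, y down, z forward; pixel columns grow to the right and rows downward; lengths in m; the calibration is good to about 2 mm. A picture is of the moment at which its call begins. camera_model takes no time and is no camera call.
- manip.sign_off(): hands the job in, once; it reports no verdict.
The state is a dict: "time_s": time; "qpos": joint angles; "joint_vel": joint speeds; "tau": joint torques, N m; "tcp_pos": TCP position; "eef_rot": TCP orientation; "wrist_force": force on the tool from outside, world axes, zero at the start; "moment": the same for the moment, N m; "width": opening from 0.0 (shut) to 1.0 (fully open).
Only numpy, scipy, OpenCV 4.12 (cv2) and the standard library are available. Lean on these libraries where they do the work, as an engineer would, in place of code of your own. Each camera call takes 0.05 s, during which the arm holds its last target.

## Working session

There is one attempt and no reset: what is moved stays moved. The work goes in short steps, Python scripts to look and compute and a tool call to move; the robot and the scene stay as the last step left them, time stands still between calls to the robot, and variables do not carry over. Pictures are saved under pics/ and viewed, and the job is handed in when it is done.

Besides the shell and the picture viewer there is one more tool, called by a JSON object that holds its "method" and its "body", one argument or row to a line. arm_command: Moves the arm, as the interface text tells. Its arguments: {"type":"object","properties":{"moves":{"type":"array"},"squeeze":{"type":"number"}},"required":["moves"]}

```bash
mkdir -p pics
python3 - <<'E'
from plant import monitor, grab_frame, camera_model, manip
import cv2
for n in ("side","top"):
    cv2.imwrite(f"pics/{n}0.png",grab_frame(n))
    m=camera_model(n);print(n,m)
print(monitor.read_state(),manip.grip_point_offset)
E
```

```text
side {'mtx': array([[446.29142749,   0.        , 318.72091628],
       [  0.        , 446.29142749, 207.41988464],
       [  0.        ,   0.        ,   1.        ]]), 'rvec': array([ 1.96917174, -0.18867521,  0.1391304 ]), 'tvec': array([-0.44767964,  0.24930087,  0.51363618])}
top {'mtx': array([[414.00613828,   0.        , 319.63754979],
       [  0.        , 414.00613828, 202.37451457],
       [  0.        ,   0.        ,   1.        ]]), 'rvec': array([ 2.1713122 , -2.15917801,  0.11950688]), 'tvec': array([0.36056915, 0.56006349, 0.86986947])}
{'time_s': 0.1, 'qpos': array([ 1.08220055e+00,  1.16427656e-01,  1.44219663e+00,  8.18974759e-06,
        1.58400809e+00, -3.78086282e-02]), 'joint_vel': array([ 0.00172543,  0.00109161, -0.00110485,  0.00068482, -0.00067532,
        0.00097781]), 'tau': array([ 2.23991214e-03, -7.22891164e+01, -6.23862505e+01,  7.80770299e-02,
        2.25767627e-02, -6.14170654e-05]), 'tcp_pos': array([0.29400352, 0.60740034, 0.21798713]), 'eef_rot': array([-3.14055398e+00, -4.74843666e-05,  2.69080558e+00]), 'wrist_force': array([0.12491739, 0.20503899, 0.50187895]), 'moment': array([ 0.00032936, -0.033825  ,  0.01629714]), 'width': 1.003568892490021} 0.0188
```

View pics/side0.png

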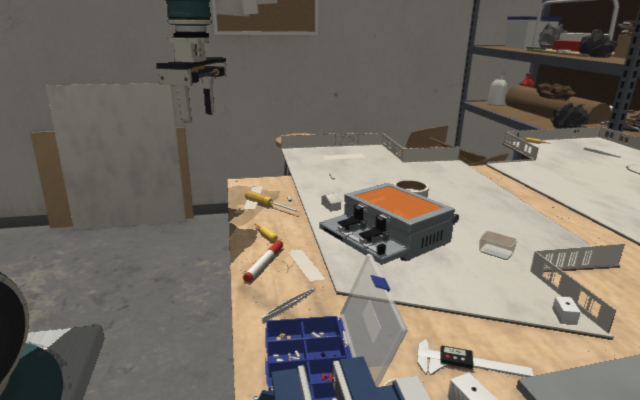

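View pics/top0.png

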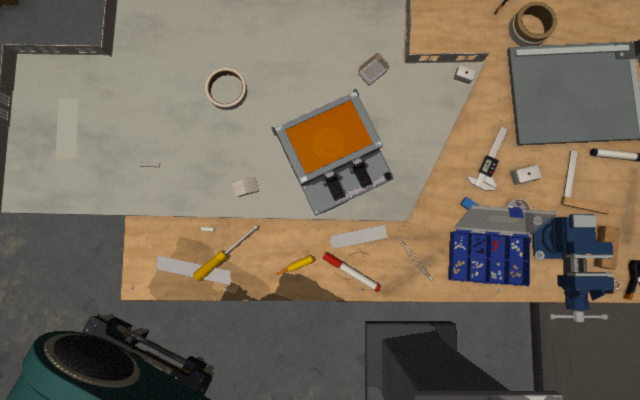

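The top view shows the box at about (333,152), with its ledge facing the robot, the pads near (335,188) and (365,175), and the nib near (389,177). The side view shows the same at (390,220). I'll enlarge both.

Run:
```python
import cv2
a=cv2.imread("pics/top0.png")[80:225,260:405]; cv2.imwrite("pics/topc.png",cv2.resize(a,None,fx=4,fy=4,interpolation=cv2.INTER_CUBIC))
a=cv2.imread("pics/side0.png")[170:275,310:470]; cv2.imwrite("pics/sidec.png",cv2.resize(a,None,fx=5,fy=5,interpolation=cv2.INTER_CUBIC))
```

```text
(no output)
```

View pics/topc.png

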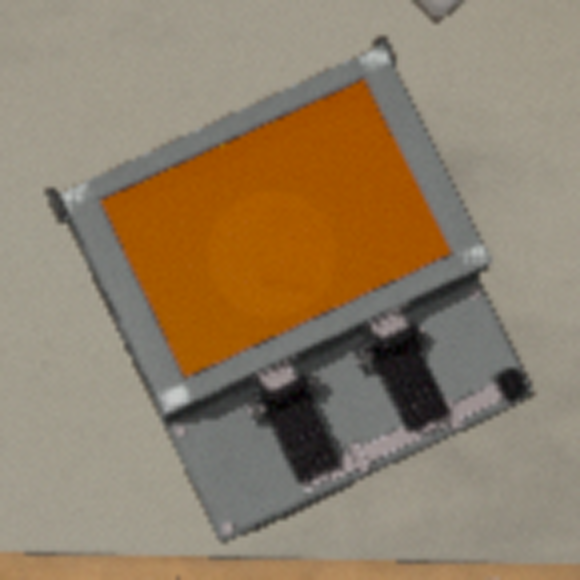

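View pics/sidec.png

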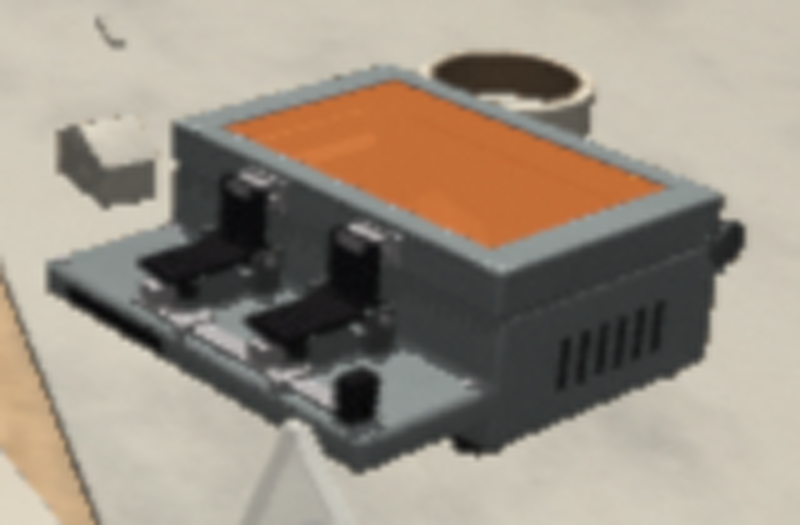

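```bash
cat > h.py <<'E'
import numpy as np, cv2
from plant import camera_model
def ray(n,uv):
    m=camera_model(n);R=cv2.Rodrigues(m["rvec"])[0];t=m["tvec"].ravel()
    p=cv2.undistortPoints(np.array([[uv]],float),m["mtx"],None)[0,0]
    d=R.T@np.r_[p,1];return -R.T@t,d/np.linalg.norm(d)
def plane(n,uv,z):
    o,d=ray(n,uv);return o+d*(z-o[2])/d[2]
def tri(a,b):
    o1,d1=ray("top",a);o2,d2=ray("side",b)
    s=np.linalg.lstsq(np.c_[d1,-d2],o2-o1,rcond=None)[0]
    return (o1+d1*s[0]+o2+d2*s[1])/2, np.linalg.norm(o1+d1*s[0]-o2-d2*s[1])
def proj(n,P):
    m=camera_model(n);return cv2.projectPoints(np.array(P,float).reshape(-1,1,3),m["rvec"],m["tvec"],m["mtx"],None)[0][:,0]
E
python3 - <<'E'
from h import *
T=lambda u,v:(260+(u+.5)/4-.5,80+(v+.5)/4-.5)
S=lambda u,v:(310+(u+.5)/5-.5,170+(v+.5)/5-.5)
top={'lidFL':((168,410),(-37,95,82)),'lidFR':((489,266),(-37,-95,82)),'ledFL':((222,541),(-105,95,36)),'ledFR':((533,393),(-105,-95,36)),'nib':((513,381),(-95,-82,54))}
side={'lidFL':(173,124),'lidFR':(497,273),'ledFL':(48,265),'ledFR':(357,450),'nib':(357,378)}
for k in top:
    print(k,*tri(T(*top[k][0]),S(*side[k])))
for z0 in (0,.004,.008):
    W=np.array([plane("top",T(*p),q[2]/1e3+z0)[:2] for p,q in top.values()]);B=np.array([q[:2] for _,q in top.values()])/1e3
    wc,bc=W.mean(0),B.mean(0);H=(B-bc).T@(W-wc)
    yaw=np.arctan2(H[0,1]-H[1,0],H[0,0]+H[1,1]);R=np.array([[np.cos(yaw),-np.sin(yaw)],[np.sin(yaw),np.cos(yaw)]])
    t=wc-R@bc;print(z0,yaw,t,((B@R.T+t-W)*1e3).round(1).tolist())
    for k in top:
        b=np.array(top[k][1])/1e3;P=np.r_[R@b[:2]+t,b[2]+z0]
        print(k,(proj("side",P)[0]-S(*side[k])).round(2),end=' ')
    print()
E
```

```text
lidFL [0.59225958 0.40096625 0.0883622 ] 0.0017619042453812165
lidFR [0.67009684 0.23556534 0.08865933] 0.0017661686590421722
ledFL [0.53098936 0.373066   0.03985826] 0.0020425098434433044
ledFR [0.61114919 0.20513032 0.03817891] 0.000928553361156673
nib [0.61419043 0.21936404 0.05938595] 0.0003313886991318489
0 0.4418536083086243 [0.66603213 0.33368025] [[-2.2, 2.7], [2.3, -2.8], [0.2, 1.4], [-0.2, -1.7], [-0.1, 0.5]]
lidFL [-0.14  2.26] lidFR [1.54 4.1 ] ledFL [-0.89  1.4 ] ledFR [0.9  1.62] nib [0.52 2.7 ] 
0.004 0.4419087100919013 [0.66535741 0.33403935] [[-2.2, 3.2], [2.7, -3.1], [-0.2, 1.8], [-0.2, -2.1], [-0.0, 0.2]]
lidFL [-0.43  0.48] lidFR [1.32 2.06] ledFL [-1.22 -0.37] ledFR [ 0.62 -0.41] nib [0.25 0.67] 
0.008 0.4419643290776165 [0.66468266 0.33439849] [[-2.3, 3.7], [3.0, -3.4], [-0.5, 2.2], [-0.2, -2.4], [-0.0, -0.1]]
lidFL [-0.72 -1.31] lidFR [1.1  0.02] ledFL [-1.55 -2.15] ledFR [ 0.35 -2.44] nib [-0.03 -1.36]
```

{"method": "arm_command", "body": {
  "moves": [
    [21,-26,0,0,0,0.11,1],
    [21,-26,0,0,0,0.11,1],
    [21,-26,0,0,0,0.11,1],
    [21,-26,0,0,0,0.11,1],
    [21,-26,0,0,0,0.11,1],
    [21,-26,0,0,0,0.11,1],
    [21,-26,0,0,0,0.11,1],
    [21,-26,0,0,0,0.11,1]
  ],
  "squeeze": 20
}}

```text
time_s: 1.1
tcp_pos: [0.4626, 0.3986, 0.2183]
eef_rot: [-3.141, -0.001, -2.709]
wrist_force: [0.1, -0.3, 0.5]
width: 0.19
```

{"method": "arm_command", "body": {
  "moves": [
    [22,-28,0,0,0,0.01,1],
    [22,-28,0,0,0,0,1],
    [22,-28,0,0,0,0,1],
    [22,-28,0,0,0,0,1],
    [22,-28,-10,0,0,0,1],
    [22,-28,-15,0,0,0,1],
    [22,-28,-20,0,0,0,1],
    [16,-22,-20,0,0,0,1]
  ]
}}

```text
time_s: 2.1
tcp_pos: [0.6327, 0.1803, 0.1526]
eef_rot: [3.142, -0.0, -2.703]
wrist_force: [-0.5, 0.6, 0.7]
width: 0.006
```

Run:
```python
from plant import grab_frame, monitor
import cv2
a=grab_frame("side");b=grab_frame("top")
s=monitor.read_state();print(s["tcp_pos"],s["eef_rot"],s["wrist_force"],s["width"])
cv2.imwrite("pics/s1.png",cv2.resize(a[100:300,280:520],None,fx=3.3,fy=3,interpolation=cv2.INTER_CUBIC))
cv2.imwrite("pics/t1.png",cv2.resize(b[80:230,250:450],None,fx=3.9,fy=3.9,interpolation=cv2.INTER_CUBIC))
```

```text
[0.63214732 0.17941208 0.15053646] [ 3.14118708 -0.0040565  -2.70452062] [-0.33562175 -0.58878089 -0.44561169] 0.004430762637995976
```

View pics/s1.png

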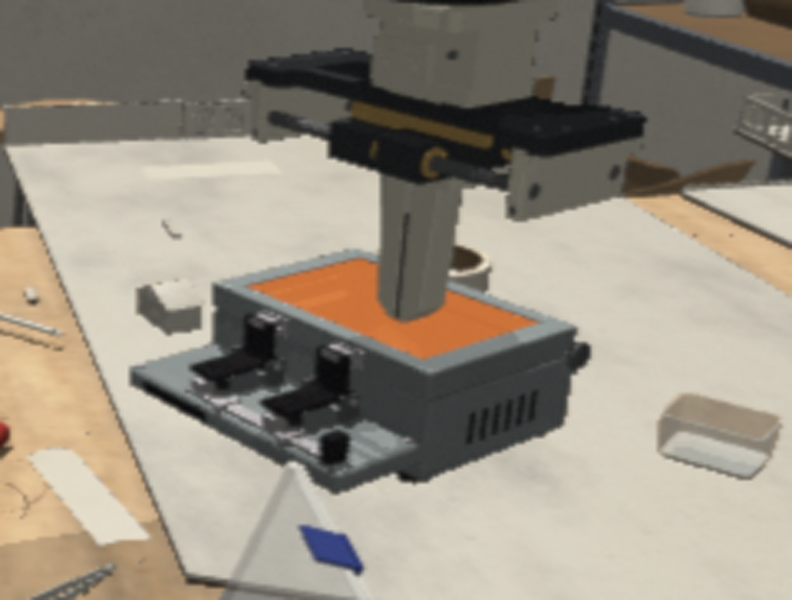

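View pics/t1.png

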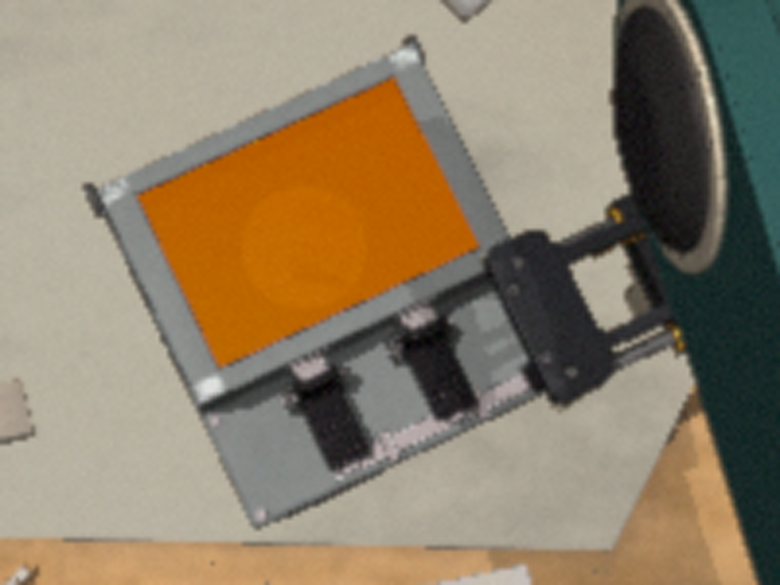

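The side view shows the nib at crop (333,447), pads unobstructed, and the shut fingers to the right of the nib, as computed. Next is lowering outside the nib and pushing.

{"method": "arm_command", "body": {
  "moves": [
    [0,0,-35,0,0,0,1],
    [0,0,-35,0,0,0,1],
    [0,0,-22,0,0,0,1],
    [0,0,-9,0,0,0,1],
    [0,0,0,0,0,0,1],
    [-3,6,0,0,0,0,1],
    [-2,4,0,0,0,0,1]
  ]
}}

```text
time_s: 3.08
tcp_pos: [0.6273, 0.1922, 0.0537]
eef_rot: [-3.141, 0.001, -2.702]
wrist_force: [0.1, -0.4, 0.3]
width: 0.005
```

{"method": "arm_command", "body": {
  "moves": [
    [0,0,-5,0,0,0,1],
    [-2,4,0,0,0,0,1],
    [-2,4,0,0,0,0,1],
    [-1,3,0,0,0,0,1],
    [-1,2,0,0,0,0,1],
    [0,0,0,0,0,0,1]
  ]
}}

```text
time_s: 3.82
tcp_pos: [0.6211, 0.2047, 0.0477]
eef_rot: [3.142, 0.0, -2.702]
wrist_force: [0.1, 0.2, 0.2]
width: 0.009
```

{"method": "arm_command", "body": {
  "moves": [
    [-2,4,0,0,0,0,1],
    [-2,4,0,0,0,0,1]
  ]
}}

```text
time_s: 4.08
tcp_pos: [0.6171, 0.2128, 0.0477]
eef_rot: [-3.141, 0.0, -2.703]
wrist_force: [2.1, -1.7, 0.9]
width: 0.006
```

{"method": "arm_command", "body": {
  "moves": [
    [-2,4,0,0,0,0,1],
    [-2,4,0,0,0,0,1],
    [-1,3,0,0,0,0,1]
  ]
}}

```text
time_s: 4.45
tcp_pos: [0.613, 0.2213, 0.0478]
eef_rot: [-3.136, -0.0, -2.703]
wrist_force: [13.1, -33.9, 0.2]
width: 0.007
```

Run:
```python
from plant import grab_frame, monitor
import cv2
a=grab_frame("side")
cv2.imwrite("pics/s2.png",cv2.resize(a[170:275,310:470],None,fx=5,fy=5,interpolation=cv2.INTER_CUBIC))
s=monitor.read_state();print(s["tcp_pos"],s["wrist_force"])
```

```text
[0.61306314 0.22107521 0.04781218] [  9.8854621  -22.80160047  -0.62837015]
```

View pics/s2.png

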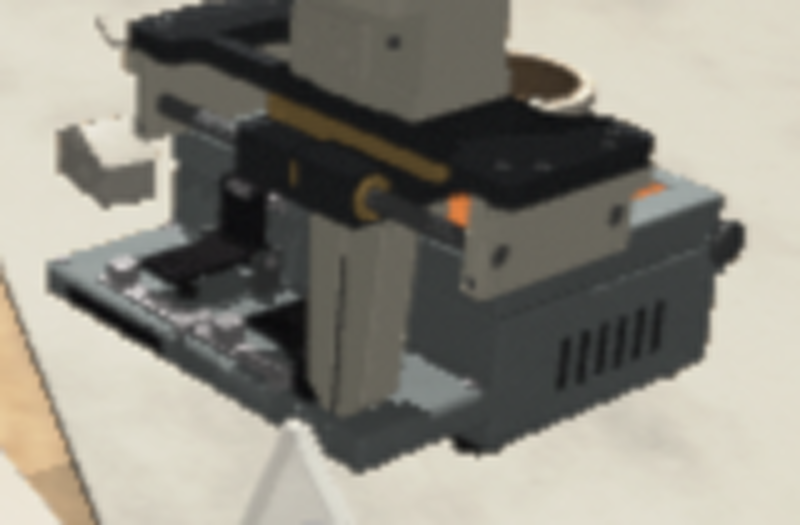

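{"method": "arm_command", "body": {
  "moves": [
    [3,-6,0,0,0,0,1],
    [2,-4,10,0,0,0,1],
    [0,0,30,0,0,0,0.48],
    [0,0,35,0,0,0,0.48],
    [0,0,15,0,0,0,0.48]
  ]
}}

```text
time_s: 5.12
tcp_pos: [0.6176, 0.214, 0.1404]
eef_rot: [-3.142, 0.003, -2.702]
wrist_force: [-0.1, -0.4, -0.3]
width: 0.279
```

Run:
```python
from plant import grab_frame, monitor
import cv2
a=grab_frame("side")
cv2.imwrite("pics/s3.png",cv2.resize(a[130:275,310:470],None,fx=4,fy=4,interpolation=cv2.INTER_CUBIC))
s=monitor.read_state();print(s["time_s"],s["tcp_pos"],s["wrist_force"],s["width"])
from h import *
t=np.array([.6655,.334]);c,q=np.cos(.442),np.sin(.442)
for b in ((-95,-82,54),(-95,-60,54)):
    P=[t[0]+(b[0]*c-b[1]*q)/1e3,t[1]+(b[0]*q+b[1]*c)/1e3,b[2]/1e3+.0045];print((proj("side",P)[0]-[310,130])*4)
```

```text
5.175 [0.61790384 0.21401161 0.14132956] [0.31677907 0.10930731 1.86605027] 0.3200177777547337
[285.41854473 462.51883429]
[251.78911263 444.05077879]
```

View pics/s3.png

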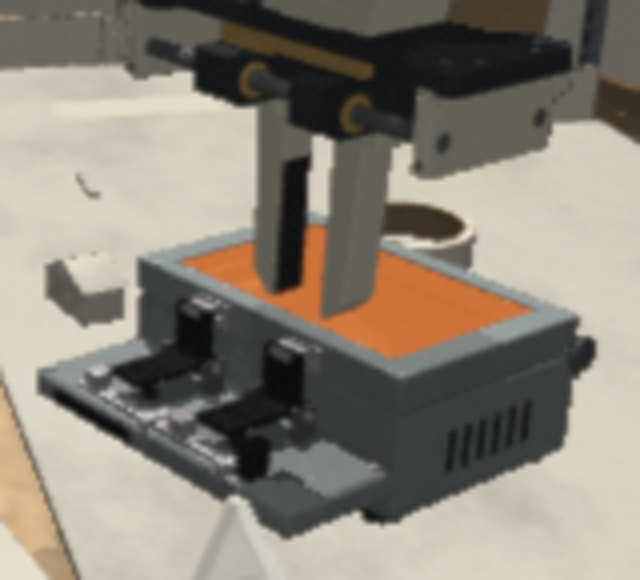

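The nib now sits at crop (252,445), matching the predicted fully-home position (251.8,444). I'm moving above the pads.

{"method": "arm_command", "body": {
  "moves": [
    [-6,17,0,0,0,0,0.48],
    [-6,17,0,0,0,0,0.48],
    [-6,17,0,0,0,0,0.48],
    [-6,16,0,0,0,0,0.48],
    [-6,16,0,0,0,0,0.48],
    [0,0,-30,0,0,0,0.48],
    [0,0,-25,0,0,0,0.48],
    [0,0,0,0,0,0,0.48]
  ]
}}

```text
time_s: 6.18
tcp_pos: [0.586, 0.2967, 0.0808]
eef_rot: [3.142, -0.003, -2.702]
wrist_force: [0.1, -0.1, 0.6]
width: 0.522
```

Run:
```python
from plant import grab_frame, monitor
import cv2
a=grab_frame("side");b=grab_frame("top")
cv2.imwrite("pics/s4.png",cv2.resize(a[170:275,310:470],None,fx=5,fy=5,interpolation=cv2.INTER_CUBIC))
cv2.imwrite("pics/t4.png",cv2.resize(b[80:230,250:450],None,fx=3.9,fy=3.9,interpolation=cv2.INTER_CUBIC))
s=monitor.read_state();print(s["time_s"],s["tcp_pos"],s["eef_rot"],s["wrist_force"],s["width"])
```

```text
6.275 [0.58723834 0.29698659 0.08351751] [-3.14156698e+00  4.92604643e-04 -2.70224628e+00] [0.82209676 0.17465818 0.03154769] 0.5193775073054523
```

View pics/s4.png

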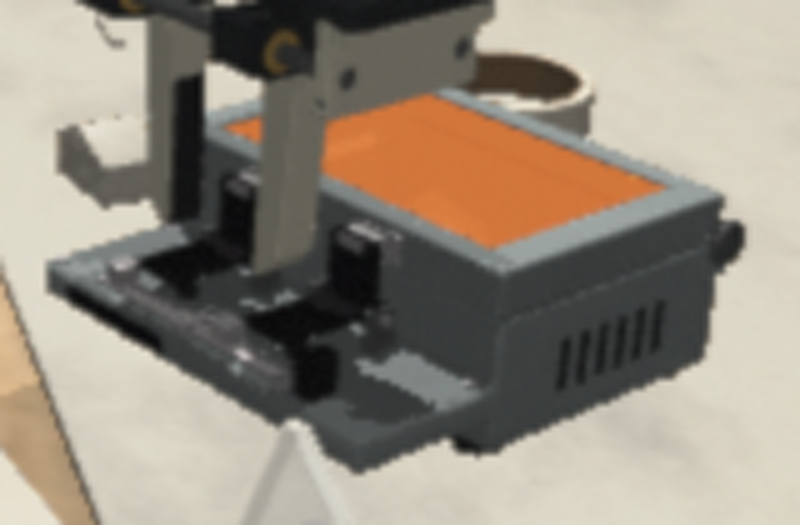

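View pics/t4.png

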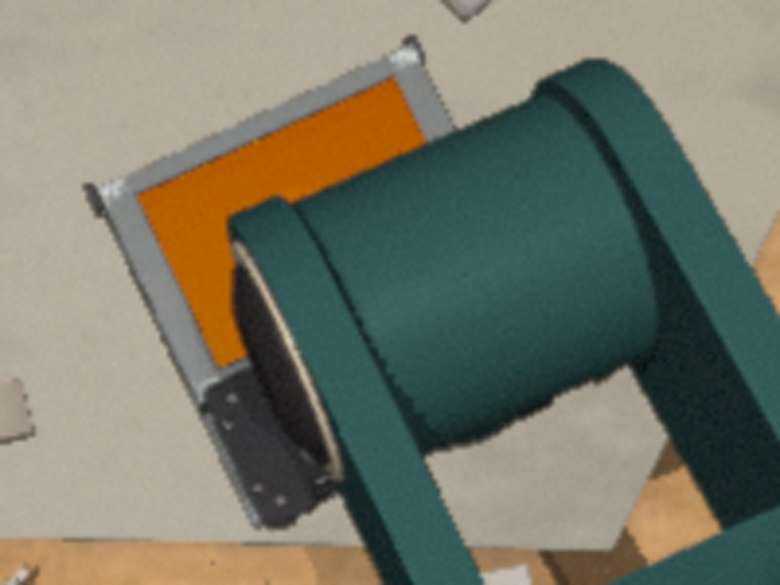

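{"method": "arm_command", "body": {
  "moves": [
    [0,0,-15,0,0,0,0.48],
    [0,0,-7,0,0,0,0.48],
    [0,0,-3,0,0,0,0.48],
    [0,0,-2,0,0,0,0.48],
    [0,0,0,0,0,0,0.48]
  ]
}}

```text
time_s: 6.9
tcp_pos: [0.587, 0.2965, 0.0563]
eef_rot: [3.142, -0.0, -2.702]
wrist_force: [-6.0, -2.4, 9.5]
width: 0.517
```

{"method": "arm_command", "body": {
  "moves": [
    [0,0,-2,0,0,0,0.48],
    [0,0,0,0,0,0,0.48]
  ]
}}

```text
time_s: 7.15
tcp_pos: [0.5872, 0.2966, 0.0546]
eef_rot: [3.142, 0.0, -2.702]
wrist_force: [-5.8, -2.2, 10.5]
width: 0.52
```

Run:
```python
from plant import grab_frame, monitor
import cv2
a=grab_frame("side")
cv2.imwrite("pics/s5.png",cv2.resize(a[170:275,310:470],None,fx=5,fy=5,interpolation=cv2.INTER_CUBIC))
s=monitor.read_state();print(s["time_s"],s["tcp_pos"],s["moment"],s["wrist_force"],s["width"])
```

```text
7.2 [0.5871742  0.29658417 0.0546469 ] [-0.3293034   0.96733058  0.00469455] [-5.79647743 -2.30407196 10.48817535] 0.5217664180623691
```

View pics/s5.png

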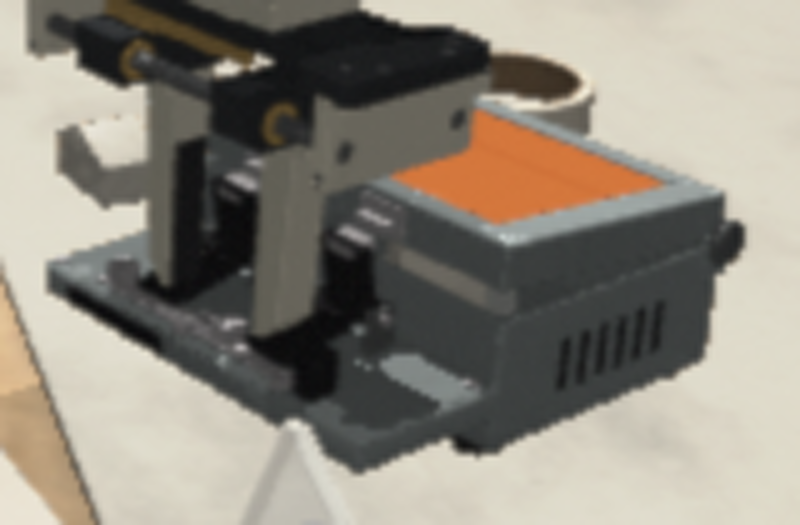

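The picture shows both catches tilted and the lid front corner lifting, at (510,237) compared with (497,273) before. I'll press slightly more and hold.

{"method": "arm_command", "body": {
  "moves": [
    [0,0,-1,0,0,0,0.48],
    [0,0,0,0,0,0,0.48],
    [0,0,0,0,0,0,0.48],
    [0,0,0,0,0,0,0.48],
    [0,0,0,0,0,0,0.48],
    [0,0,0,0,0,0,0.48],
    [0,0,0,0,0,0,0.48],
    [0,0,0,0,0,0,0.48]
  ]
}}

```text
time_s: 8.2
tcp_pos: [0.5873, 0.2966, 0.0541]
eef_rot: [3.142, 0.001, -2.703]
wrist_force: [-7.4, -2.4, 12.8]
width: 0.517
```

Run:
```python
from plant import grab_frame, monitor
import cv2
a=grab_frame("side")
cv2.imwrite("pics/s6.png",cv2.resize(a[155:275,310:470],None,fx=5,fy=5,interpolation=cv2.INTER_CUBIC))
s=monitor.read_state();print(s["time_s"],s["tcp_pos"],s["wrist_force"],s["width"])
```

```text
8.25 [0.58722087 0.29663108 0.05403628] [-6.87787756 -2.58618535 12.15507507] 0.5193083900522272
```

View pics/s6.png

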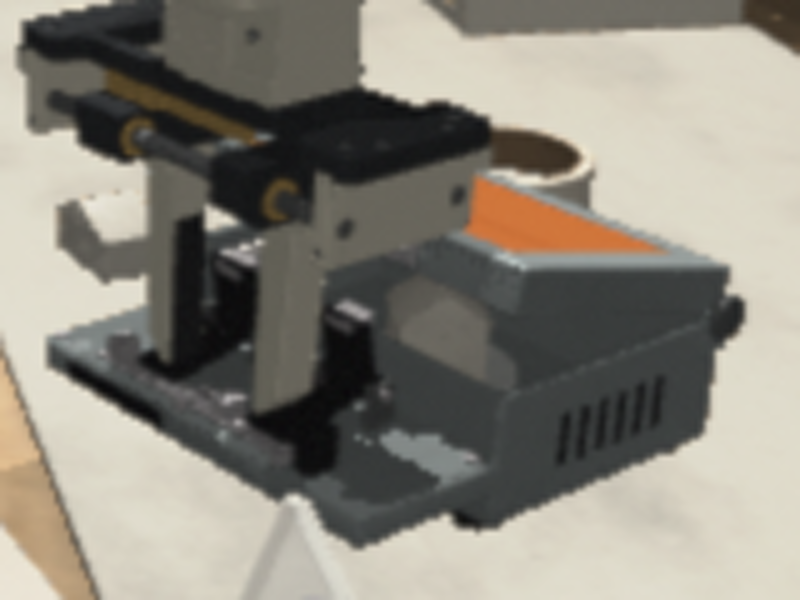

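The lid edge is well above the noses, at (525,265) with a large gap below. I'm releasing by going up and backing away from the lid.

{"method": "arm_command", "body": {
  "moves": [
    [-3,-1,10,0,0,0,0.48],
    [-18,-8,14,0,0,0,0.48],
    [-27,-13,20,0,0,0,0.48],
    [-36,-10,25,0,0,0,0.48],
    [-36,10,25,0,0,0,0.48],
    [-30,30,20,0,0,0,0.48],
    [-20,40,20,0,0,0,0.48],
    [-10,40,10,0,0,0,0.48]
  ]
}}

```text
time_s: 9.25
tcp_pos: [0.4063, 0.3858, 0.1984]
eef_rot: [3.141, 0.002, -2.702]
wrist_force: [0.8, -0.0, 0.4]
width: 0.521
```

{"method": "arm_command", "body": {
  "moves": [
    [-5,35,0,0,0,0,0.48],
    [-5,35,0,0,0,0,0.48],
    [-5,35,0,0,0,0,0.48],
    [-5,35,0,0,0,0,0.48],
    [-5,30,0,0,0,0,0.48],
    [-5,20,0,0,0,0,0.48],
    [0,0,0,0,0,0,0.48],
    [0,0,0,0,0,0,0.48]
  ]
}}

```text
time_s: 10.25
tcp_pos: [0.3773, 0.5739, 0.1967]
eef_rot: [-3.141, -0.0, -2.703]
wrist_force: [0.6, -0.3, 0.9]
width: 0.523
```

Run:
```python
from plant import grab_frame, monitor
import cv2
cv2.imwrite("pics/s7.png",grab_frame("side"));cv2.imwrite("pics/t7.png",grab_frame("top"))
s=monitor.read_state();print(s["time_s"],s["tcp_pos"],s["wrist_force"],s["width"])
```

```text
10.35 [0.37744165 0.57381465 0.19694706] [ 0.1216651   0.21305827 -0.13221579] 0.5231073199094218
```

View pics/s7.png

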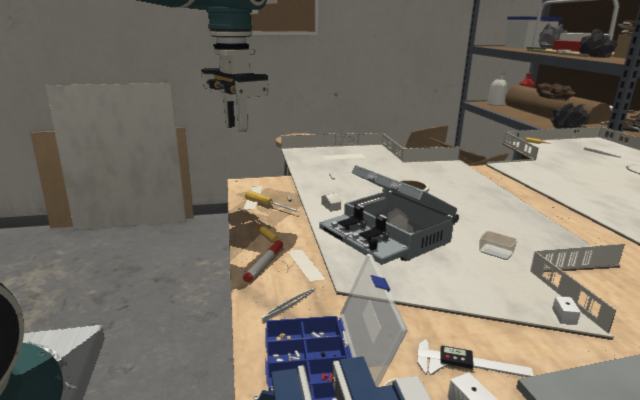

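View pics/t7.png

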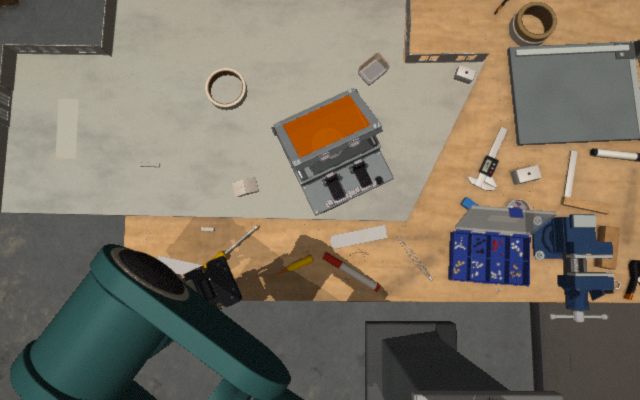

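The catches have sprung back, the lid is rising on its own (front edge near (355,170) in the side view), and the other items haven't moved. I'll wait until about 22 s.

{"method": "arm_command", "body": {
  "moves": [
    [0,0,0,0,0,0,0.48],
    [0,0,0,0,0,0,0.48],
    [0,0,0,0,0,0,0.48],
    [0,0,0,0,0,0,0.48],
    [0,0,0,0,0,0,0.48],
    [0,0,0,0,0,0,0.48],
    [0,0,0,0,0,0,0.48],
    [0,0,0,0,0,0,0.48]
  ]
}}

```text
time_s: 11.35
tcp_pos: [0.3771, 0.5746, 0.1966]
eef_rot: [-3.142, 0.0, -2.702]
wrist_force: [0.1, 0.1, -0.1]
width: 0.52
```

{"method": "arm_command", "body": {
  "moves": [
    [0,0,0,0,0,0,0.48],
    [0,0,0,0,0,0,0.48],
    [0,0,0,0,0,0,0.48],
    [0,0,0,0,0,0,0.48],
    [0,0,0,0,0,0,0.48],
    [0,0,0,0,0,0,0.48],
    [0,0,0,0,0,0,0.48],
    [0,0,0,0,0,0,0.48]
  ]
}}

```text
time_s: 12.35
tcp_pos: [0.3771, 0.5746, 0.1966]
eef_rot: [3.142, -0.0, -2.702]
wrist_force: [-0.9, -0.3, 0.6]
width: 0.516
```

{"method": "arm_command", "body": {
  "moves": [
    [0,0,0,0,0,0,0.48],
    [0,0,0,0,0,0,0.48],
    [0,0,0,0,0,0,0.48],
    [0,0,0,0,0,0,0.48],
    [0,0,0,0,0,0,0.48],
    [0,0,0,0,0,0,0.48],
    [0,0,0,0,0,0,0.48],
    [0,0,0,0,0,0,0.48]
  ]
}}

```text
time_s: 13.35
tcp_pos: [0.3771, 0.5746, 0.1966]
eef_rot: [-3.142, -0.0, -2.702]
wrist_force: [0.1, 0.5, 0.2]
width: 0.521
```

{"method": "arm_command", "body": {
  "moves": [
    [0,0,0,0,0,0,0.48],
    [0,0,0,0,0,0,0.48],
    [0,0,0,0,0,0,0.48],
    [0,0,0,0,0,0,0.48],
    [0,0,0,0,0,0,0.48],
    [0,0,0,0,0,0,0.48],
    [0,0,0,0,0,0,0.48],
    [0,0,0,0,0,0,0.48]
  ]
}}

```text
time_s: 14.35
tcp_pos: [0.3771, 0.5746, 0.1966]
eef_rot: [-3.142, -0.0, -2.702]
wrist_force: [-0.4, -0.5, 0.2]
width: 0.518
```

{"method": "arm_command", "body": {
  "moves": [
    [0,0,0,0,0,0,0.48],
    [0,0,0,0,0,0,0.48],
    [0,0,0,0,0,0,0.48],
    [0,0,0,0,0,0,0.48],
    [0,0,0,0,0,0,0.48],
    [0,0,0,0,0,0,0.48],
    [0,0,0,0,0,0,0.48],
    [0,0,0,0,0,0,0.48]
  ]
}}

```text
time_s: 15.35
tcp_pos: [0.3771, 0.5746, 0.1966]
eef_rot: [-3.142, 0.0, -2.702]
wrist_force: [0.1, -0.0, 0.4]
width: 0.52
```

{"method": "arm_command", "body": {
  "moves": [
    [0,0,0,0,0,0,0.48],
    [0,0,0,0,0,0,0.48],
    [0,0,0,0,0,0,0.48],
    [0,0,0,0,0,0,0.48],
    [0,0,0,0,0,0,0.48],
    [0,0,0,0,0,0,0.48],
    [0,0,0,0,0,0,0.48],
    [0,0,0,0,0,0,0.48]
  ]
}}

```text
time_s: 16.35
tcp_pos: [0.3771, 0.5746, 0.1966]
eef_rot: [-3.142, 0.0, -2.702]
wrist_force: [0.0, -0.1, -0.2]
width: 0.525
```

{"method": "arm_command", "body": {
  "moves": [
    [0,0,0,0,0,0,0.48],
    [0,0,0,0,0,0,0.48],
    [0,0,0,0,0,0,0.48],
    [0,0,0,0,0,0,0.48],
    [0,0,0,0,0,0,0.48],
    [0,0,0,0,0,0,0.48],
    [0,0,0,0,0,0,0.48],
    [0,0,0,0,0,0,0.48]
  ]
}}

```text
time_s: 17.35
tcp_pos: [0.3771, 0.5746, 0.1966]
eef_rot: [3.142, 0.0, -2.702]
wrist_force: [0.1, -0.5, -0.3]
width: 0.517
```

{"method": "arm_command", "body": {
  "moves": [
    [0,0,0,0,0,0,0.48],
    [0,0,0,0,0,0,0.48],
    [0,0,0,0,0,0,0.48],
    [0,0,0,0,0,0,0.48],
    [0,0,0,0,0,0,0.48],
    [0,0,0,0,0,0,0.48],
    [0,0,0,0,0,0,0.48],
    [0,0,0,0,0,0,0.48]
  ]
}}

```text
time_s: 18.35
tcp_pos: [0.3771, 0.5746, 0.1966]
eef_rot: [-3.142, -0.0, -2.702]
wrist_force: [-0.4, -0.0, 0.7]
width: 0.521
```

{"method": "arm_command", "body": {
  "moves": [
    [0,0,0,0,0,0,0.48],
    [0,0,0,0,0,0,0.48],
    [0,0,0,0,0,0,0.48],
    [0,0,0,0,0,0,0.48],
    [0,0,0,0,0,0,0.48],
    [0,0,0,0,0,0,0.48],
    [0,0,0,0,0,0,0.48],
    [0,0,0,0,0,0,0.48]
  ]
}}

```text
time_s: 19.35
tcp_pos: [0.3771, 0.5746, 0.1967]
eef_rot: [-3.142, 0.0, -2.702]
wrist_force: [0.3, 0.6, -0.0]
width: 0.518
```

{"method": "arm_command", "body": {
  "moves": [
    [0,0,0,0,0,0,0.48],
    [0,0,0,0,0,0,0.48],
    [0,0,0,0,0,0,0.48],
    [0,0,0,0,0,0,0.48],
    [0,0,0,0,0,0,0.48],
    [0,0,0,0,0,0,0.48],
    [0,0,0,0,0,0,0.48],
    [0,0,0,0,0,0,0.48]
  ]
}}

```text
time_s: 20.35
tcp_pos: [0.3771, 0.5746, 0.1966]
eef_rot: [3.142, 0.0, -2.702]
wrist_force: [0.2, -0.2, -0.3]
width: 0.521
```

Run:
```python
from plant import grab_frame, monitor
import cv2
cv2.imwrite("pics/s8.png",grab_frame("side"));cv2.imwrite("pics/t8.png",grab_frame("top"))
s=monitor.read_state();print(s["time_s"],s["tcp_pos"],s["wrist_force"],s["width"])
```

```text
20.45 [0.37710494 0.574578   0.19667806] [-0.54893809  0.89670083  0.55270288] 0.5210301295065463
```

{"method": "arm_command", "body": {
  "moves": [
    [0,0,0,0,0,0,0.48],
    [0,0,0,0,0,0,0.48],
    [0,0,0,0,0,0,0.48],
    [0,0,0,0,0,0,0.48],
    [0,0,0,0,0,0,0.48],
    [0,0,0,0,0,0,0.48],
    [0,0,0,0,0,0,0.48],
    [0,0,0,0,0,0,0.48]
  ]
}}

```text
time_s: 21.45
tcp_pos: [0.3771, 0.5746, 0.1966]
eef_rot: [3.142, -0.0, -2.702]
wrist_force: [-0.1, 0.3, -0.1]
width: 0.518
```

{"method": "arm_command", "body": {
  "moves": [
    [0,0,0,0,0,0,0.48],
    [0,0,0,0,0,0,0.48],
    [0,0,0,0,0,0,0.48],
    [0,0,0,0,0,0,0.48],
    [0,0,0,0,0,0,0.48],
    [0,0,0,0,0,0,0.48],
    [0,0,0,0,0,0,0.48],
    [0,0,0,0,0,0,0.48]
  ]
}}

```text
time_s: 22.45
tcp_pos: [0.3771, 0.5746, 0.1967]
eef_rot: [3.142, 0.0, -2.702]
wrist_force: [-0.6, 0.3, -0.0]
width: 0.519
```

Run:
```python
from plant import grab_frame, monitor
import cv2
a=grab_frame("side");b=grab_frame("top")
cv2.imwrite("pics/s9.png",a);cv2.imwrite("pics/t9.png",b)
s=monitor.read_state();print(s["time_s"])
a8=cv2.imread("pics/s8.png");print("lid diff s8-s9",cv2.absdiff(a,a8)[120:275,310:480].max(), (cv2.absdiff(a,a8)[120:275,310:480].max(2)>30).sum())
```

```text
22.55
lid diff s8-s9 14 0
```

View pics/s9.png

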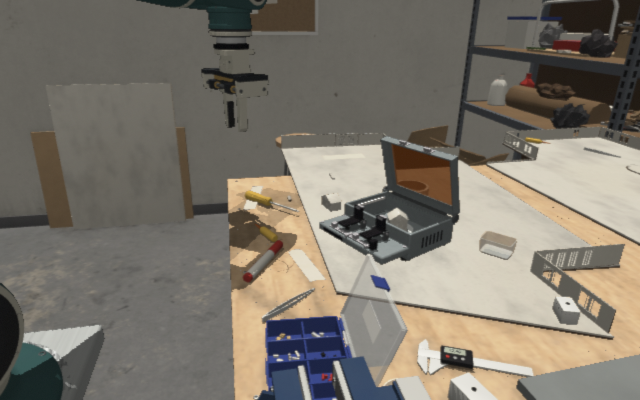

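View pics/t9.png

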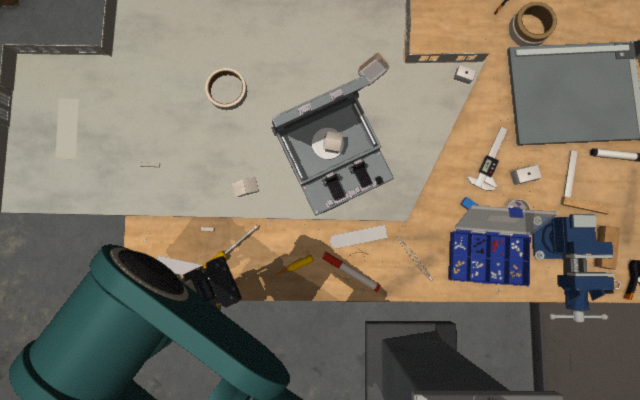

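The lid stands open against its stop, with its front edge at (390,140)–(455,155) in the side view and no change over the last 2 s. The house sits on the turntable at (333,142) in the top view, and the items lying about haven't moved. I'm handing it in.

```bash
python3 -c "
from plant import manip
print(manip.sign_off())"
```

```text
the job is handed in; nothing more can be done
None
```

The curing box is open and the job is handed in, at about 22.6 s on the robot's clock.

- **Lock bar:** I pushed the nib inward with the shut fingertips until it hit its stop, at about 36 N on the wrist. The side camera then showed the nib where the fully-home position predicted it.
- **Catches:** I pressed both pads together, one fingertip on each, at about 13 N upward on the wrist for both. I held them for over 1 s, until the picture showed the lid well above the noses, then backed away.
- **Lid:** It rose on its own without being touched. The two last side pictures, 2 s apart, showed no change, so it is at its stop. I did not measure its angle.
- **Everything else:** By eye, the house is on its turntable and the loose items are where they were. The gripper is clear, with about zero wrist force.

No check failed. My box pose put the pads about 1 mm from where contact came, within the stated calibration. The wrist also read 6–8 N sideways during the press, which I took to be friction as the pads tilted.

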